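# Re-file the returned slide boxes

## Task

First set the long green-framed box, the grey box and the blue box, in any order, each gently, flat and squarely inside the outline of its own colour, long side along long side. Last of all, when these three are in place and released, stack the short green-framed box squarely on the middle of the long green-framed one, lengthways with it. Keep the boxes upright, do not drop or slam them, and leave the loupe, the tape roll and the hand stamp where they stand.

Things in the scene. Friction and masses are not known exactly. Their poses are not given: they have to be found in the camera images.
- long_green_box: loose white slide box, the longer of two with a green frame and small black finger hole on top and green ends, 60 mm (its x) by 130 mm (its y, the long way) by 55 mm high, about 320 g; origin at the centre of its underside, z up. Closed and rigid, flat on top; grip it across its 60 mm width.
- grey_box: loose speckled dark-grey slide box with one white label on top, 56 mm (its x) by 110 mm (its y, the long way) by 50 mm high, about 280 g; origin at the centre of its underside, z up. Closed and rigid, flat on top; grip it across its 56 mm width.
- blue_box: loose pale-blue slide box with two white labels on top, 64 mm (its x) by 120 mm (its y, the long way) by 45 mm high, about 280 g; origin at the centre of its underside, z up. Closed and rigid, flat on top; grip it across its 64 mm width.
- short_green_box: loose white slide box, the shorter of two with a green frame and small black finger hole on top and green ends, 60 mm (its x) by 80 mm (its y, the long way) by 45 mm high, about 200 g; origin at the centre of its underside, z up. Closed and rigid, flat on top; grip it across its 60 mm width.
- green_pad: fixed flat cream board 3 mm thick with a green rectangular outline and a green patch in its middle: the place of the long green-framed box. Board 94 mm (x) by 164 mm (y, the long way); the inside of the outline is 80 by 150 mm, 10 mm clear of the box all round. Origin at the centre of its underside, so its upper face is 3 mm above the origin.
- grey_pad: fixed flat cream board 3 mm thick with a dark-grey rectangular outline and a dark-grey patch in its middle: the place of the grey box. Board 90 mm (x) by 144 mm (y, the long way); the inside of the outline is 76 by 130 mm, 10 mm clear of the box all round. Origin at the centre of its underside, so its upper face is 3 mm above the origin.
- blue_pad: fixed flat cream board 3 mm thick with a blue rectangular outline and a blue patch in its middle: the place of the blue box. Board 98 mm (x) by 154 mm (y, the long way); the inside of the outline is 84 by 140 mm, 10 mm clear of the box all round. Origin at the centre of its underside, so its upper face is 3 mm above the origin.
- loupe: loose magnifier standing upright, black with a clear waist, 38 mm across, 34 mm high; origin at the centre of its underside. To be left alone.
- tape_roll: loose orange roll of tape lying flat, 44 mm across, 18 mm high; origin at the centre of its underside. To be left alone.
- stamp: loose hand stamp standing upright, black round foot 28 mm across, red ball on top, 46 mm high; origin at the centre of its underside. To be left alone.
Not all that is in view belongs to the job. What is shaped like the blue_box but red is not meant.

How it is judged:
By the outcome, as a careful person would: the job done as asked, in the order asked, and still so for the second after the job is handed in, with the robot touching nothing.
It also fails if it takes over 106 s, if anything falls off the work surface, if the arm or the gripper's body presses on something with over 40 N, if the wrist force passes 120 N, or if a joint passes its speed limit or range.

## Robot

A 6-joint arm with a two-finger parallel gripper is mounted at the origin on the work surface. World frame = base frame: x ahead of the robot, y to its left, z up, the work surface at z = 0. Lengths are in m, angles in rad, forces in N, time in s.
With the tool pointing down it reaches from about 0.375 to 0.925 m from the base axis. Payload 5.7 kg.
Tool frame: the origin (TCP) lies midway between the tips of the shut fingers; the grasp point (between the pads) lies 19 mm behind it; z points along the fingers, y is the line along which they close (so a half turn about z gives the same grasp; the last joint's range is limited). The gripper opens to 88 mm and grips with 3 to 60 N. Pads are 20 mm wide; open, the fingers measure 115 mm over their backs; the gripper's body (75 mm by 178 mm) begins 61 mm behind the grasp point.
Start: joints at [1.078, 0.359, 1.51, -0, 1.272, -0.115], TCP at [0.221, 0.558, 0.223] pointing down, gripper open.
Joint ranges: [-2.97, 2.97], [-1.01, 2.36], [0.21, 2.38], [-0.96, 4.11], [0.2, 2.71], [-2.98, 2.98]. Speed limits (rad/s): [2.39, 2.39, 3.14, 3.14, 3.14, 3.14].

## Interface

Orientations are given as a unit quaternion [x, y, z, w].
In Python, from bench import move_ptp, servo_line, goto_joints, move_gripper, sleep, inverse_kinematics, capture, PlanningError, close_job, spot_in, silhouettes, current_clock, current_joint_pos, current_qvel, current_joint_torque, current_position, current_orientation, current_force, current_torque, current_finger_gap, current_grip_force gives the robot as it stands. Calls block until the motion is done:
- move_ptp(position, orientation): joint-space move of the TCP to a pose.
- servo_line(position, orientation=None, rate=0.15, contact_N=None): straight line of the TCP; orientation=None keeps the orientation; rate is the mean speed in m/s. With contact_N (N) it stops when the force on the tool has changed by that much, and returns True; else False.
- goto_joints(angles): joint-space move.
- move_gripper(opening): finger opening in m; the grip force is fixed at half the most; returns when the fingers have stopped.
- sleep(seconds).
- inverse_kinematics(position, orientation): joint angles nearest the present ones, or None.
- capture(name): name is "scene" or "top" or "wrist"; returns a dict with "image" (420x560x3 uint8, blue, green, red), "range_z" (420x560 float32, m along the optical axis (not along the pixel's ray), 0 where there is no reading), "intrinsics" (3x3 intrinsics, pixels), "k1" (the pictures are not rectified: a ray, as slopes to the right and down, at radius r is drawn at 1 + k1 r^2 times it, then the intrinsics apply), "R" (3x3) and "t" (3): a world point X has camera coordinates R X + t. Camera axes: x right, y down, z forward; pixel columns grow to the right and rows downward; lengths in m; the calibration is good to about 2 mm. A picture is of the moment at which its call begins.
A pose or a line that the arm cannot do raises PlanningError and nothing moves.
- close_job(): hands the job in; it is judged then, once.
Trained networks look in the newest picture that a camera, given by its name, has taken for a name from the list of things; names that differ only in an ending like _2 or _b are one class to them, and where a whole thing is asked for, a point or a joint stands for the part that bears it (a point fixed in the world has none). Each returns a list of dicts, best first, with "conf" (0 to 1); they miss things now and then, are a little off and sometimes report something else, mostly with a low value. They report only what shows in the picture. A call takes as long as a camera call. They do not tell look-alikes from the thing itself.
- spot_in(camera, query): "xy" ([column, row] in pixels, amid what is visible of it).
- silhouettes(camera, query): "region" (420x560 bool, what is visible of it) and "xy" ([column, row] in pixels, amid what is visible of it).
Readings, each from a call of its own:
- current_clock(): time.
- current_joint_pos(): joint angles.
- current_qvel(): joint speeds.
- current_joint_torque(): joint torques, N m.
- current_position(): TCP position.
- current_orientation(): TCP orientation.
- current_force(): force on the tool from outside, world axes, zero at the start.
- current_torque(): the same for the moment, N m.
- current_finger_gap(): finger opening in m.
- current_grip_force(): force on a finger pad.
Only numpy, scipy, OpenCV 4.12 (cv2) and the standard library are available. Lean on these libraries where they do the work, as an engineer would, in place of code of your own. Each camera call takes 0.05 s, during which the arm holds its last target. There are 200 camera calls.

## Working session

There is one attempt and no reset: what is moved stays moved. The work goes in short steps, each a Python script; the robot and the scene stay as the last script left them, time stands still between calls to the robot, and variables do not carry over. Pictures are saved under pics/ and viewed, at most 14 in all, crops included, and the job is handed in when it is done.

```bash
mkdir -p pics; ls; python3 - <<'E'
from bench import *
import cv2
for n in ("scene","top"):
    c=capture(n); cv2.imwrite(f"pics/{n}0.png",c["image"]); print(n,c["intrinsics"].tolist(),c["k1"],c["R"].tolist(),c["t"].tolist())
print(current_clock(),current_orientation())
E
```

```text
pics
scene [[481.21908004272643, 0.0, 282.5781823903766], [0.0, 481.21908004272643, 214.14985805490267], [0.0, 0.0, 1.0]] -0.03809070885260454 [[-0.6563801688561468, 0.7544283712564352, 0.001704868246647349], [0.47311562936230384, 0.4133859551559426, -0.7779933504426115], [-0.5876450248113116, -0.5098528069189886, -0.6282701967237833]] [0.28709937697347593, -0.18078112431749552, 1.345380836586407]
top [[485.0712284821435, 0.0, 270.23310029678123], [0.0, 485.0712284821435, 204.66209357855362], [0.0, 0.0, 1.0]] -0.06769498429384758 [[0.0022627429477127103, -0.9999887509516551, 0.004168688582885183], [-0.9907309905064292, -0.0028079486543156587, -0.1358094984693793], [0.13581967620526184, -0.003822746983940658, -0.9907261993916354]] [-0.002029866507072171, 0.46730141531381325, 1.0469726335864715]
0.1 [ 1.87778386e-01  9.82211054e-01 -8.13169785e-04 -2.48930470e-04]
```

View pics/top0.png

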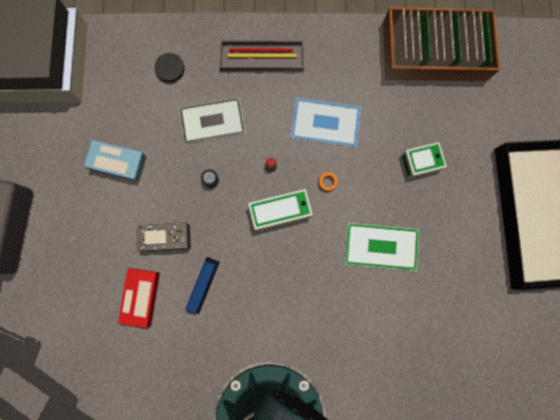

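View pics/scene0.png

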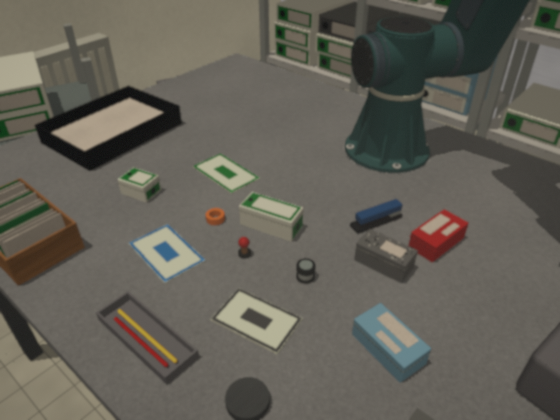

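```bash
cat > h.py <<'E'
from bench import *
import numpy as np, cv2
DIM=dict(long_green_box=(.06,.13,.055),grey_box=(.056,.11,.05),blue_box=(.064,.12,.045),short_green_box=(.06,.08,.045),
 green_pad=(.094,.164,.003),grey_pad=(.09,.144,.003),blue_pad=(.098,.154,.003))
def world(c,px,z=None):
    """pixels (N,2) -> world points, from range_z or on the plane z"""
    px=np.asarray(px,float).reshape(-1,2); K=c["intrinsics"]
    s=(px-[K[0,2],K[1,2]])/[K[0,0],K[1,1]]; u=s.copy()
    for _ in range(10): u=s/(1+c["k1"]*(u**2).sum(1,keepdims=True))
    d=np.c_[u,np.ones(len(u))]
    R,t=np.array(c["R"]),np.array(c["t"])
    if z is None: dist=c["range_z"][px[:,1].astype(int),px[:,0].astype(int)]
    else:
        o=-R.T@t; dist=(z-o[2])/(d@R)[:,2]
    X=(d*np.asarray(dist)[:,None]-t)@R
    return X
def rect(P):
    (x,y),(w,h),a=cv2.minAreaRect((P*1000).astype(np.float32))
    if w>h: w,h,a=h,w,a+90          # a: direction of short side
    return np.array([x,y])/1000,(w/1000,h/1000),(np.radians(a)+np.pi/2)%np.pi-np.pi/2
def find(c,cam,name,z0=0,tol=.006):
    """-> list of (conf, centre, dims, short-axis angle, colour, top z)"""
    out=[]; H=DIM[name][2]+z0
    for s in silhouettes(cam,name)[:4]:
        m=s["region"]; r,q=np.nonzero(m); px=np.c_[q,r]
        Z=world(c,px); ok=c["range_z"][r,q]>0
        k=ok&(abs(Z[:,2]-H)<tol)
        if k.sum()<40: out.append((s["conf"],"few",k.sum(),np.median(Z[ok,2]) if ok.any() else None)); continue
        mm=np.zeros(m.shape,np.uint8); mm[r[k],q[k]]=1
        mm=cv2.morphologyEx(mm,cv2.MORPH_OPEN,np.ones((3,3)))
        n,l,st,_=cv2.connectedComponentsWithStats(mm); mm=l==1+np.argmax(st[1:,4])
        r,q=np.nonzero(mm)
        cx,d,a=rect(world(c,np.c_[q,r],H)[:,:2])
        out.append((round(s["conf"],2),cx.round(4),np.round(d,4),round(a,3),c["image"][mm].mean(0).round(),round(float(np.median(Z[k,2])),4)))
    return out
def quat(th):
    y=np.array([np.cos(th),np.sin(th),0]); z=np.array([0,0,-1.]); x=np.cross(y,z)
    from scipy.spatial.transform import Rotation as Ro
    return Ro.from_matrix(np.c_[x,y,z]).as_quat()
E
python3 - <<'E'
from h import *
for cam in ("top","scene"):
    c=capture(cam)
    for n in DIM:
        print(cam,n)
        for o in find(c,cam,n): print("   ",*o)
    for n in("loupe","tape_roll","stamp"):
        for s in spot_in(cam,n)[:2]: print(n,s["conf"],world(c,[s["xy"]],.02).round(3))
E
```

```text
top long_green_box
    0.87 [ 0.4556 -0.0221] [0.0599 0.1291] 0.248 [161. 189. 158.] 0.0555
top grey_box
    0.95 [0.3946 0.2356] [0.0562 0.1117] 0.064 [110. 123. 133.] 0.0503
    0.59 few 0 0.017264869762169646
top blue_box
    0.9 [0.567  0.3522] [0.0643 0.1196] -0.234 [174. 176. 158.] 0.0453
    0.64 [0.2623 0.2859] [0.0663 0.12  ] 1.421 [ 83.  95. 198.] 0.045
top short_green_box
    0.95 [ 0.5712 -0.3491] [0.0588 0.0797] 0.249 [141. 175. 140.] 0.0453
top green_pad
    0.74 [ 0.3765 -0.2551] [0.0945 0.1642] -0.093 [167. 194. 165.] 0.0029
top grey_pad
    0.66 [0.6713 0.1377] [0.09   0.1437] 0.177 [162. 174. 172.] 0.0033
top blue_pad
    0.8 [ 0.6673 -0.1302] [0.0994 0.1524] -0.14 [195. 187. 171.] 0.0031
    0.33 few 29 0.03409912069024812
loupe 0.81 [[0.531 0.137 0.02 ]]
tape_roll 0.72 [[ 0.524 -0.119  0.02 ]]
stamp 0.33 [[ 0.576 -0.349  0.02 ]]
scene long_green_box
    0.82 [ 0.4577 -0.017 ] [0.0662 0.1331] 0.255 [118. 145. 137.] 0.0558
scene grey_box
    0.85 [0.3973 0.2394] [0.0623 0.1114] 0.071 [ 88.  97. 103.] 0.0507
scene blue_box
    0.91 [0.5694 0.3549] [0.069  0.1229] -0.253 [133. 136. 123.] 0.0464
    0.63 [0.2657 0.291 ] [0.0672 0.1258] 1.446 [ 72.  82. 149.] 0.0458
scene short_green_box
    0.93 [ 0.5726 -0.3444] [0.065  0.0865] 0.233 [108. 137. 125.] 0.0456
    0.34 [0.5669 0.0055] [0.0163 0.0186] -0.798 [ 43.  48. 133.] 0.043
scene green_pad
    0.61 [ 0.3767 -0.2512] [0.0967 0.1652] -0.1 [123. 153. 144.] 0.0034
scene grey_pad
    0.69 [0.6691 0.1377] [0.094  0.1464] 0.178 [124. 144. 146.] 0.0045
scene blue_pad
    0.79 [ 0.6661 -0.128 ] [0.0998 0.1578] -0.133 [144. 154. 146.] 0.0033
    0.38 [ 0.579  -0.3083] [0.0048 0.0092] -0.641 [60. 73. 68.] 0.0039
loupe 0.82 [[0.534 0.144 0.02 ]]
tape_roll 0.56 [[ 0.53  -0.116  0.02 ]]
stamp 0.77 [[0.563 0.002 0.02 ]]
```

```bash
cat >> h.py <<'E'
UP=.16; GZ=.012
def pose(xy,th):
    best=None
    for t in (th,th+np.pi):
        q=inverse_kinematics([*xy,UP],quat(t))
        if q is not None and (best is None or abs(q[5])<best[0]): best=(abs(q[5]),quat(t))
    return best[1]
def pick(xy,th,open_=.084):
    q=pose(xy,th); move_gripper(open_)
    move_ptp([*xy,UP],q); servo_line([*xy,GZ+.03],rate=.2)
    print("contact down",servo_line([*xy,GZ],rate=.06,contact_N=6))
    move_gripper(.03); print("gap",current_finger_gap(),"grip",current_grip_force(),"pos",current_position())
    servo_line([*xy,GZ+.02],rate=.06); servo_line([*xy,UP],rate=.2); print("held gap",current_finger_gap(),current_force())
def place(xy,th,z,open_=.08):
    q=pose(xy,th); zz=z+GZ
    move_ptp([*xy,max(UP,zz+.06)],q); servo_line([*xy,zz+.012],rate=.15)
    print("touch",servo_line([*xy,zz-.003],rate=.02,contact_N=3),"z err",current_position()[2]-zz)
def release(open_=.08,up=UP):
    move_gripper(open_); p=current_position()
    servo_line([p[0],p[1],p[2]+.03],rate=.08); servo_line([p[0],p[1],max(up,p[2]+.06)],rate=.25)
    print("t",current_clock())
E
python3 - <<'E'
from h import *
pick((.4556,-.0221),.248)
place((.3765,-.2551),-.093,.003); print(current_position(),current_force())
release()
c=capture("top"); cv2.imwrite("pics/top1.png",c["image"])
for o in find(c,"top","long_green_box",.003): print(*o)
E
```

```text
contact down False
gap 0.05998639295647241 grip 30.000447034835815 pos [ 0.45574313 -0.02212238  0.01219249]
held gap 0.05979606022297251 [ 0.08380728  0.18441256 -3.45636597]
touch True z err 6.919663655276242e-05
[ 0.37648633 -0.25516217  0.0150692 ] [0.11655043 0.33746706 3.54243653]
t 11.175
0.88 [ 0.3784 -0.2325] [0.0602 0.0883] -0.091 [146. 171. 161.] 0.0583
```

View pics/top1.png

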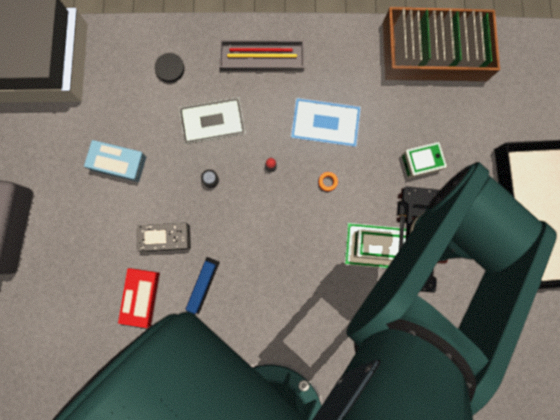

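The top picture shows the long green box on the green pad (about 378,244), partly hidden by the arm. The other boxes and the bystanders haven't moved. Next are the grey and blue boxes.

```bash
python3 - <<'E'
from h import *
pick((.3946,.2356),.064,.078)
place((.6713,.1377),.177,.003); release(.076)
c=capture("top")
for n,z in(("long_green_box",.003),("blue_box",0)):
    for o in find(c,"top",n,z): print(n,*o)
pick((.567,.3522),-.234,.084)
place((.6673,-.1302),-.14,.003); release(.084)
c=capture("top")
for n,z in(("grey_box",.003),("grey_pad",0),("long_green_box",.003)):
    for o in find(c,"top",n,z): print(n,*o)
# out of view
move_ptp([.35,.45,.25],pose((.35,.45),.9))
c=capture("top"); cv2.imwrite("pics/top2.png",c["image"])
for n,z in(("grey_box",.003),("blue_box",.003),("long_green_box",.003),("short_green_box",0)):
    for o in find(c,"top",n,z): print(n,*o)
print(current_clock())
E
```

```text
contact down False
gap 0.056125834454913 grip 29.999591410160065 pos [0.39482611 0.23569945 0.01222657]
held gap 0.05558121014896544 [ 0.08177529 -0.82072975 -3.90299884]
touch True z err 0.00015361566032060653
t 20.8833
long_green_box 0.67 [ 0.3764 -0.254 ] [0.0603 0.1314] -0.094 [192. 222. 190.] 0.0583
long_green_box 0.57 few 0 0.044533463042509686
contact down False
gap 0.06417642189297562 grip 29.978057742118835 pos [0.56737453 0.35234396 0.01237401]
held gap 0.06391617905381874 [ 0.28117991 -0.06114271 -1.49948241]
touch True z err 0.0002388343687346403
t 30.5583
grey_box 0.69 [0.6694 0.1376] [0.0555 0.1107] 0.173 [183. 198. 208.] 0.0533
grey_pad 0.85 [0.6693 0.1368] [0.0868 0.1444] 0.19 [189. 204. 211.] 0.0033
grey_box 0.9 [0.6693 0.1375] [0.0554 0.1106] 0.179 [115. 129. 139.] 0.0532
blue_box 0.8 [ 0.666  -0.1284] [0.0627 0.1181] -0.156 [182. 185. 171.] 0.0482
blue_box 0.7 [0.2629 0.2851] [0.0634 0.1185] 1.429 [ 89. 101. 204.] 0.0452
long_green_box 0.73 [ 0.3764 -0.254 ] [0.0603 0.1315] -0.094 [162. 191. 161.] 0.0583
long_green_box 0.42 few 0 0.044510699446887854
short_green_box 0.84 [ 0.5706 -0.3494] [0.0588 0.0803] 0.229 [144. 178. 143.] 0.0452
33.3833
```

View pics/top2.png

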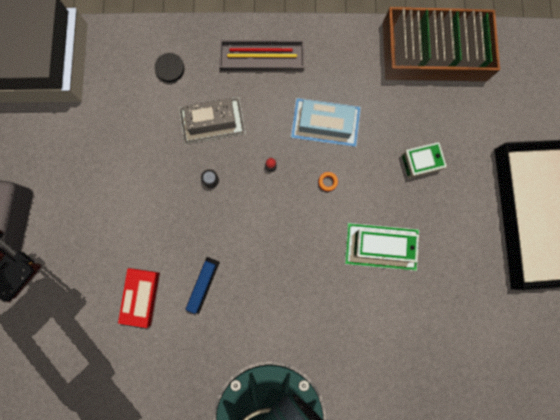

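The three boxes sit in their outlines: grey at (212,117), blue at (327,118) and long green at (385,245), each within 2 mm. Now I'll stack the short one.

```bash
python3 - <<'E'
from h import *
pick((.5709,-.3492),.24,.082)
place((.3764,-.2545),-.094,.058); release(.076)
move_ptp([.35,.45,.25],pose((.35,.45),.9))
c=capture("top"); cv2.imwrite("pics/top3.png",c["image"])
for n,z in(("short_green_box",.058),("long_green_box",.003),("grey_box",.003),("blue_box",.003)):
    for o in find(c,"top",n,z): print(n,*o)
s=capture("scene"); cv2.imwrite("pics/scene3.png",s["image"][100:300,80:360])
print(current_clock())
E
```

```text
contact down False
gap 0.059642695602432926 grip 29.977586567401886 pos [ 0.57120541 -0.34936004  0.01233978]
held gap 0.05961750906703097 [-0.62197212 -0.11321333 -2.60591864]
touch True z err 0.00010963413498632502
t 43.2583
short_green_box 0.92 [ 0.3761 -0.255 ] [0.0605 0.0816] -0.095 [146. 181. 145.] 0.1032
long_green_box 0.63 [ 0.3813 -0.2022] [0.0274 0.0602] 1.476 [150. 178. 153.] 0.0583
long_green_box 0.58 few 0 0.0032609463957535235
grey_box 0.73 [0.6696 0.1376] [0.0556 0.1107] 0.177 [116. 130. 140.] 0.0532
blue_box 0.94 [ 0.6657 -0.1286] [0.0637 0.1183] -0.145 [182. 185. 170.] 0.0482
blue_box 0.57 [0.2624 0.2854] [0.0651 0.1187] 1.42 [ 89. 101. 204.] 0.0452
46.075
```

View pics/top3.png

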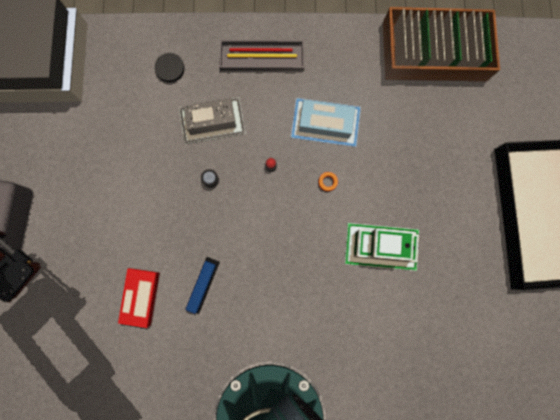

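View pics/scene3.png

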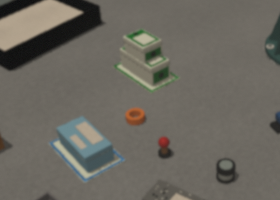

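The short box stands squarely on the middle of the long one (top view 393,244), centred to about 1 mm. The loupe (209,178), stamp (271,164) and tape roll (328,181) haven't moved.

```bash
python3 -c "from bench import *; print(close_job())"
```

```text
the job is handed in; nothing more can be done
None
```

The job is handed in at about 46 s: the long green, grey and blue boxes sit flat in their outlines, the short green box is stacked centred on the long one, and the loupe, tape roll and stamp stand where they were.

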